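# Bleed the milk steamer and take off its filler cap

## Robot

A 6-joint arm with a two-finger parallel gripper is mounted at the origin on a cart in front of the work surface, level with it; the furniture and walls round the work are solid. World frame = base frame: x ahead of the robot, y to its left, z up, the work surface at z = 0. Lengths are in m, angles in rad, forces in N, time in s.
With the tool pointing down it reaches from about 0.375 to 0.975 m from the base axis. Payload 3.8 kg.
Tool frame: the origin (TCP) lies midway between the tips of the shut fingers; the grasp point (between the pads) lies 19 mm behind it; z points along the fingers, y is the line along which they close (so a half turn about z gives the same grasp; the last joint's range is limited). The gripper opens to 85 mm and grips with 20 to 120 N. Pads are 22 mm wide; open, the fingers measure 114 mm over their backs; the gripper's body (76 mm by 85 mm) begins 54 mm behind the grasp point. The pads swing forward as they close: fully open they stand 13 mm farther back than shut.
Start: joints at [-0.037, 0.264, 1.604, -0, 1.274, -0.037], TCP at [0.675, -0, 0.231] pointing down, gripper open.
Joint ranges: [-2.63, 2.63], [-0.94, 2.18], [0.31, 2.57], [-1.31, 4.45], [0, 2.66], [-2.55, 2.55]. Speed limits (rad/s): [2.57, 2.57, 3.14, 3.14, 3.14, 3.14].

## Interface

Orientations are given as a rotation vector (axis times angle).
In Python, from cell import r, eyes gives the robot as it stands.
- The arm moves only by the tool carry_out, never from a script. Its argument "targets" is one flat list of numbers, 4 for each row, row after row: the shift along the tool's x, y, z in mm, then the turn about the tool's z in rad. A call has 1 to 10 rows; each row shifts and turns the commanded pose from where the row before left it, along the tool's axes as they then stand; what a row does not reach is not made up. A row lasts 1/12 s, in which the tool goes at most 41.7 mm and 7.16 degrees, less where a joint would pass 70% of its speed; a pose out of reach is approached as far as the arm can. A call is refused whole if a number of a shift passes 41.7 or a number of a turn 0.125, either way. A call with a gripper value outside its range is refused whole. "jaw" is the closure, from -1 (fully open) to 1 (shut), so that 0 is half open, set as the call begins (left out, the last holds). The fingers move at their own pace and stop on an object; "grip_force" is the grip in N (left out, the last holds). Time passes only in rows, so rows that do not move let the fingers close. It gives the time, the measured TCP pose, the force, the opening and the grip force at its end, in the units of the state.
- r.state(): the state, without advancing time (a new reading comes with each control period).
- eyes.get_image(name): name is "scene" or "side" or "wrist"; returns a dict with "color" (480x640x3 uint8, red, green, blue), "mtx" (3x3 intrinsics, pixels), "k1" (the pictures are not rectified: a ray, as slopes to the right and down, at radius r is drawn at 1 + k1 r^2 times it, then the intrinsics apply), "R" (3x3) and "t" (3): a world point X has camera coordinates R X + t. Camera axes: x right, y down, z forward; pixel columns grow to the right and rows downward; lengths in m; the calibration is good to about 2 mm. A picture is of the moment at which its call begins. There is no depth.
- r.sign_off(): hands the job in; it is judged then, once.
Trained networks look in the newest picture that a camera, given by its name, has taken for a name from the list of things; names that differ only in an ending like _2 or _b are one class to them, and where a whole thing is asked for, a point or a joint stands for the part that bears it (a point fixed in the world has none). Each returns a list of dicts, best first, with "confidence" (0 to 1); they miss things now and then, are a little off and sometimes report something else, mostly with a low value. They report only what shows in the picture. A call takes as long as a camera call. They do not tell look-alikes from the thing itself.
- eyes.outline_of(camera, label): "region" (480x640 bool, what is visible of it) and "pixel" ([row, column] in pixels, amid what is visible of it).
The state is a dict: "time_s": time; "joint_pos": joint angles; "qd": joint speeds; "effort": joint torques, N m; "eef_pos": TCP position; "tool_rot": TCP orientation; "ft_force": force on the tool from outside, world axes, zero at the start; "moment": the same for the moment, N m; "opening": finger opening in m; "gripper_force": force on a finger pad.
Only numpy, scipy, OpenCV 4.12 (cv2) and the standard library are available. Lean on these libraries where they do the work, as an engineer would, in place of code of your own. Each camera call takes 0.05 s, during which the arm holds its last target. There are 200 camera calls.

## Task

The milk steamer has to be opened for filling. First bleed it: twist the black steam knob anticlockwise (seen from above) all the way to its stop and let go so that it springs back; then unscrew the red filler cap - nobody remembers whether its thread is right- or left-handed, so find out by trying - and lift it up out of the neck. Finish while still holding the cap upright in the gripper above the neck, its stem clear of it, without shifting the tumbler, salt shaker or teaspoon.

Things in the scene. Friction and masses are not known exactly. Their poses are not given: they have to be found in the camera images.
- steamer: compact milk steamer, fixed: steel box 180 (x) x 260 (y) x 120 mm with a black top; origin under its centre on the worktop, z up, front (gauge, steam wand) facing its -x. On its top stand the filler neck with the red cap (at y = +70 mm) and the black steam knob (at y = -70 mm)
- neck_rim (a point): centre of the filler neck's upper rim, 20 mm above the steamer's top (140 mm above the worktop). The neck is a steel tube 49 mm across outside, 43 mm inside; axes as the steamer's
- cap_center (a point): loose red fluted filler cap, 0.12 kg: centre of its upright round grip, 50 mm across, 32 mm high, 16 mm above the neck rim when seated. z is its axis; its x axis lies along the steamer's x at the start and turns with the cap (black line on top points to -x). Thread unseen, drawn anew each time: right-handed (loosens anticlockwise from above) or left-handed (clockwise)
- knob_grip (a point): on the axis of the black steam knob, at the height to grip (163 mm above the worktop). Its grip bar is 44 mm long, 13 mm thick, top 9 mm above this point, along the steamer's x axis at rest, on a disc whose top lies 23 mm below this point. This point and its axes are fixed to the steamer and do not turn with the knob
- steam_knob (a joint): angle of the steam knob: 0 at rest, grows anticlockwise seen from above, to the stop at 1.2 rad. A spring drives it back to 0 (0.03 N m at rest, 0.21 N m at the stop)
- tumbler_center (a point): bystander: clear glass tumbler, 76 mm across, 86 mm high, centre, standing some 22 cm to the steamer's +y side
- salt_shaker_center (a point): bystander: small salt shaker with grey top, 44 mm across, 90 mm high, centre, standing some 20 cm to the steamer's -y side
- teaspoon_center (a point): bystander: teaspoon 137 mm long lying in front of the steamer, centre
- cap_foot (a point): foot of the cap's 17 mm stem, 38 mm below the rim when seated, with a cross bar 40 mm long. Steep thread: the wrong way, the cap stops within about 10 degrees and the fingers slip round it; the right way it turns easily, may rise 3 mm, is free after about 70 degrees and lifts straight out at 75 to 115 degrees from its start (a hard stop lies past that); before, it cannot be pulled out
Not all that is in view belongs to the job. Of the things shaped like the part that bears cap_center, the red one is meant.

How it is judged:
By the outcome, as a careful person would: the job done as asked, in the order asked, and still so for the second after the job is handed in, while the arm keeps its last pose, push and grip.
It also fails if it takes over 48 s, if anything falls off the work surface, if the arm or the gripper's body presses on something with over 40 N, if the wrist force passes 120 N, or if a joint passes its speed limit or range.

## Working session

There is one attempt and no reset: what is moved stays moved. The work goes in short steps, Python scripts to look and compute and a tool call to move; the robot and the scene stay as the last step left them, time stands still between calls to the robot, and variables do not carry over. Pictures are saved under pics/ and viewed, at most 10 in all, crops included, and the job is handed in when it is done.

Besides the shell and the picture viewer there is one more tool, called after "Call:" as a command line: name --argument value ..., lists and objects as JSON in quotes. carry_out: Moves the arm, as the interface text tells. Its arguments: {"type":"object","properties":{"targets":{"type":"array"},"jaw":{"type":"number"},"grip_force":{"type":"number"}},"required":["targets"]}

```bash
mkdir -p pics; cat > h.py <<'E'
import numpy as np, cv2
from cell import r, eyes
from scipy.optimize import least_squares
def ray(im,px):
    row,col=px; K=im['mtx']; d=np.array([(col-K[0,2])/K[0,0],(row-K[1,2])/K[1,1]]); s=d.copy()
    for _ in range(20): s=d/(1+im['k1']*(s@s))
    R=np.array(im['R']); v=R.T@np.array([s[0],s[1],1]); return -R.T@np.array(im['t']), v
def at_z(im,px,z):
    c,v=ray(im,px); return c+v*(z-c[2])/v[2]
def proj(im,X):
    p=np.array(im['R'])@np.array(X)+np.array(im['t']); s=p[:2]/p[2]; s=s*(1+im['k1']*(s@s)); K=im['mtx']
    return np.array([K[1,1]*s[1]+K[1,2],K[0,0]*s[0]+K[0,2]])
def save(im,n): cv2.imwrite('pics/'+n,im['color'][:,:,::-1])
E
python3 - <<'E'
from h import *
s=r.state(); print({k:np.round(v,3) for k,v in s.items()})
pics=[]
for c in ['scene','side','wrist']:
    im=eyes.get_image(c); pics.append(im['color'])
    print(c,np.round(-np.array(im['R']).T@im['t'],3))
    for l,z in [('cap_center',.172),('steam_knob',.172),('steamer',.12),('tumbler_center',.043),('salt_shaker_center',.045),('teaspoon_center',0)]:
        for o in eyes.outline_of(c,l)[:3]:
            print(c,l,round(o['confidence'],2),np.round(o['pixel']),o['region'].sum(),np.round(at_z(im,o['pixel'],z),3), np.round(im['color'][o['region']].mean(0)))
    save(im,c+'0.png')
E
```

```text
{'time_s': np.float64(0.0), 'joint_pos': array([-0.037,  0.265,  1.605, -0.   ,  1.274, -0.037]), 'qd': array([-0.001, -0.001, -0.001, -0.001,  0.001, -0.   ]), 'effort': array([ 1.0000e-03, -5.1512e+01, -3.6731e+01, -0.0000e+00,  1.3000e-02,
        0.0000e+00]), 'eef_pos': array([0.674, 0.   , 0.23 ]), 'tool_rot': array([-2.22 , -2.22 ,  0.003]), 'ft_force': array([-0.467, -0.977,  0.23 ]), 'moment': array([-0.013,  0.051,  0.017]), 'gripper_force': np.float64(0.0), 'opening': np.float64(0.085)}
scene [ 0.035 -0.344  0.668]
scene cap_center 0.91 [215. 287.] 615 [0.572 0.122 0.172] [127.  69.  63.]
scene cap_center 0.81 [345. 278.] 988 [ 0.327 -0.058  0.172] [ 55. 103.  55.]
scene cap_center 0.72 [212. 269.] 154 [0.561 0.157 0.172] [ 62. 113.  60.]
scene steam_knob 0.63 [246. 350.] 513 [ 0.56  -0.024  0.172] [40. 37. 32.]
scene steamer 0.79 [270. 321.] 13456 [0.531 0.017 0.12 ] [55. 52. 48.]
scene tumbler_center 0.88 [235. 236.] 1106 [0.585 0.288 0.043] [138. 128. 112.]
scene tumbler_center 0.75 [245. 348.] 511 [0.698 0.065 0.043] [40. 37. 32.]
scene salt_shaker_center 0.56 [315. 42
[... 848 characters left out ...]
[295. 306.] 10772 [0.584 0.055 0.045] [69. 69. 67.]
side teaspoon_center 0.94 [324. 408.] 307 [0.396 0.1   0.   ] [190. 185. 174.]
wrist [0.676 0.065 0.374]
wrist cap_center 0.73 [ 25. 146.] 5880 [0.593 0.119 0.172] [220. 126. 124.]
wrist cap_center 0.71 [197.  22.] 2456 [0.512 0.033 0.172] [ 76. 152.  82.]
wrist steam_knob 0.86 [257. 169.] 3868 [ 0.594 -0.001  0.172] [31. 30. 31.]
wrist steamer 0.97 [159. 196.] 73593 [0.597 0.05  0.12 ] [61. 57. 57.]
wrist tumbler_center 0.19 [158. 196.] 73639 [0.573 0.046 0.043] [61. 57. 58.]
wrist salt_shaker_center 0.91 [366. 252.] 2445 [ 0.614 -0.157  0.045] [201. 194. 187.]
wrist teaspoon_center 0.91 [103.  12.] 683 [0.38  0.099 0.   ] [248. 246. 244.]
```

View pics/scene0.png

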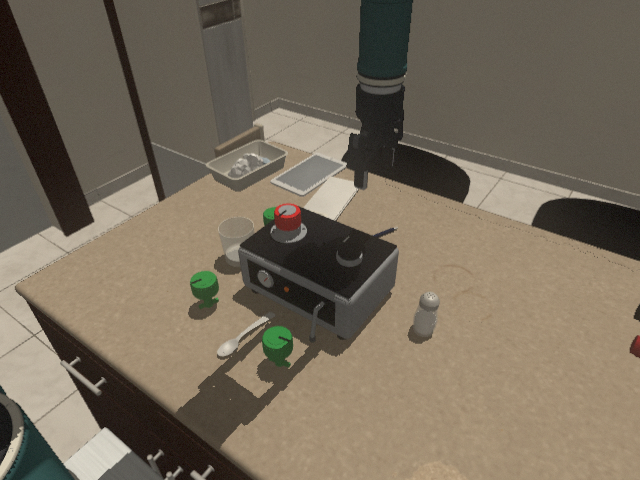

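View pics/wrist0.png

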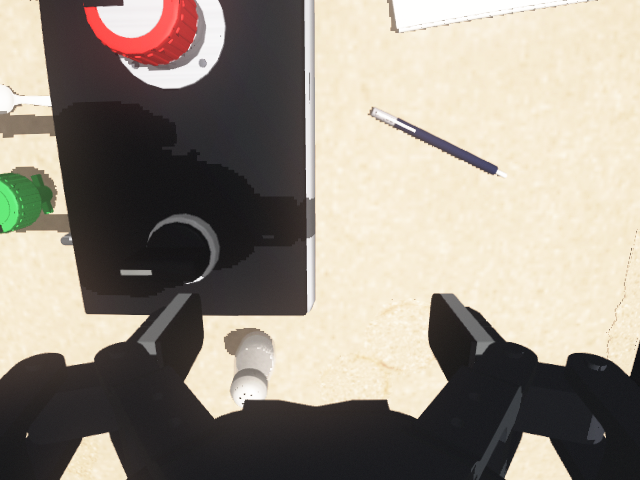

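The red cap is on the steamer at scene (215,287), and the knob is at (247,349). Both -y top corners show in the wrist picture, near (314,85) and (314,308). The green caps are look-alikes.

```bash
python3 - <<'E'
from h import *
T=dict(cap_center=.156,steam_knob=.155)
P={'wrist':[(314,85),(314,308)],'scene':[(248,242),(276,348),(253,397),(207,292)]}
cam={}
for c in ['scene','side','wrist']:
    im=cam[c]=eyes.get_image(c)
    for p in P.get(c,[]): print(c,p,np.round(at_z(im,p,.12),4))
# triangulate cap and knob
px={'scene':[(215,287),(246,350)],'side':[(262,307),(233,302)],'wrist':[None,(257,169)]}
for k in (0,1):
    A=np.zeros((3,3));b=np.zeros(3)
    for c in cam:
        if px[c][k] is None: continue
        o,v=ray(cam[c],px[c][k]); v/=np.linalg.norm(v); M=np.eye(3)-np.outer(v,v);A+=M;b+=M@o
    print(np.round(np.linalg.solve(A,b),4))
# fit steamer yaw/pos with outline hull in side+scene: box IoU
def mask(im,x,y,a,sh):
    c,s=np.cos(a),np.sin(a);pts=[]
    for dx in(-.09,.09):
        for dy in(-.13,.13):
            for z in(.01,.12): pts.append(proj(im,[x+c*dx-s*dy,y+s*dx+c*dy,z])[::-1])
    m=np.zeros(sh,np.uint8);cv2.fillConvexPoly(m,cv2.convexHull(np.array(pts,np.float32)).astype(int),1);return m>0
reg={c:eyes.outline_of(c,'steamer')[0]['region'] for c in('scene','side')}
from scipy.optimize import minimize
def f(p):
    t=0
    for c in reg:
        m=mask(cam[c],p[0],p[1],p[2],(480,640)); t-= (m&reg[c]).sum()/(m|reg[c]).sum()
    return t
best=min((minimize(f,[.59,.05,a],method='Nelder-Mead',options=dict(initial_simplex=[[.57,.04,a],[.61,.04,a],[.59,.07,a],[.59,.05,a+.1]])) for a in(-.2,0,.2)),key=lambda q:q.fun)
print(best.x,best.fun)
E
```

```text
scene (248, 242) [0.4956 0.173  0.12  ]
scene (276, 348) [ 0.5442 -0.0318  0.12  ]
scene (253, 397) [ 0.6476 -0.0716  0.12  ]
scene (207, 292) [0.6562 0.1802 0.12  ]
wrist (314, 85) [ 0.5029 -0.0638  0.12  ]
wrist (314, 308) [ 0.6707 -0.0621  0.12  ]
[0.5841 0.1336 0.1593]
[ 0.5857 -0.0082  0.1472]
[0.58363512 0.05534065 0.00663009] -1.6464180577888414
```

Call:
carry_out --targets '[0, -30, 0, 0, 0, -30, 0, 0, 0, -30, 0, 0, -7, 0, 0, 0, 0, 0, 0, 0.12, 0, 0, 0, 0.12, 0, 0, 0, 0.12, 0, 0, 0, 0.12, 0, 0, 0, 0.12, 0, 0, 0, 0.12]' --jaw -1

```text
time_s: 2.13
eef_pos: [0.5856, -0.0072, 0.2316]
tool_rot: [2.865, 1.288, 0.001]
ft_force: [0.0, -0.1, 1.3]
opening: 0.0855
gripper_force: 0.0
```

Call:
carry_out --targets '[0, 0, 0, 0.12, 0, 0, 0, 0.12, 0, 0, 0, 0.12, 0, 0, 0, 0.12, 0, 0, 0, 0.12, 0, 0, 0, 0.12, 0, 0, 0, 0.13]'

```text
out of range: row 7 has 0.13, outside -0.125 to 0.125
```

Call:
carry_out --targets '[0, 0, 0, 0.12, 0, 0, 0, 0.12, 0, 0, 0, 0.12, 0, 0, 0, 0.12, 0, 0, 0, 0.12, 0, 0, 0, 0.12, 0, 0, 0, 0.12, 0, 0, 0, 0.01, 0, 0, 0, 0]'

```text
time_s: 2.88
eef_pos: [0.5854, -0.0071, 0.2314]
tool_rot: [3.142, 0.005, 0.001]
ft_force: [0.0, -0.0, 0.2]
opening: 0.0851
gripper_force: 0.0
```

```bash
python3 - <<'E'
from h import *
s=r.state(); print({k:np.round(v,3) for k,v in s.items() if k!='effort'})
im=eyes.get_image('wrist'); save(im,'w1.png')
for l,z in [('steam_knob',.172),('cap_center',.172),('steamer',.12)]:
    for o in eyes.outline_of('wrist',l)[:2]:
        print(l,round(o['confidence'],2),np.round(o['pixel']),o['region'].sum(),np.round(at_z(im,o['pixel'],z),4))
print(proj(im,[.585,-.007,.172]),proj(im,[.585,.133,.172]))
E
```

```text
{'time_s': np.float64(2.883), 'joint_pos': array([-0.055,  0.095,  1.801, -0.   ,  1.245,  1.513]), 'qd': array([ 0.001, -0.002,  0.004, -0.001, -0.001, -0.027]), 'eef_pos': array([ 0.585, -0.007,  0.231]), 'tool_rot': array([3.142e+00, 5.000e-03, 1.000e-03]), 'ft_force': array([ 0.027, -0.023,  0.184]), 'moment': array([-0.02 ,  0.027, -0.021]), 'gripper_force': np.float64(0.0), 'opening': np.float64(0.085)}
steam_knob 0.68 [243. 317.] 3554 [ 0.5941 -0.0089  0.172 ]
cap_center 0.81 [105.  18.] 2281 [0.669  0.1495 0.172 ]
cap_center 0.69 [387. 300.] 1669 [0.5012 0.0016 0.172 ]
steamer 0.64 [203. 244.] 75829 [0.6073 0.0402 0.12  ]
[258.83450534 313.69392531] [257.26396996  69.8175053 ]
```

View pics/w1.png

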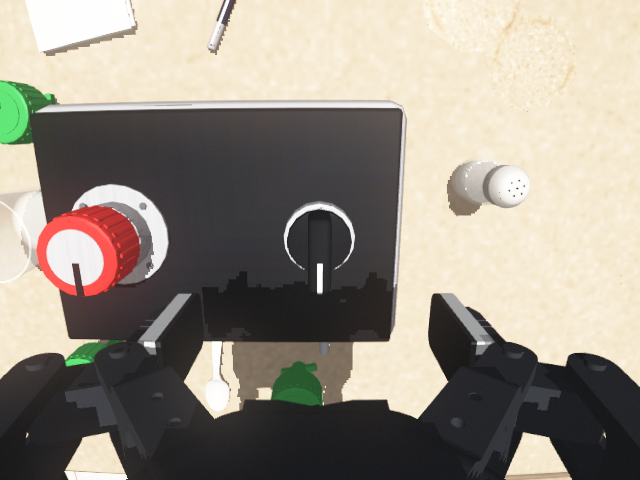

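The knob bar spans roughly rows 212–293 at column 320, its disc is centred near (238,319), and the cap's white top is centred near (254,76).

```bash
python3 - <<'E'
from h import *
im=eyes.get_image('wrist')
for p,z in [((238,319),.14),((212,320),.172),((293,320),.172),((254,76),.172),((236,120),.122),((110,45),.12),((110,403),.12),((340,69),.12),((340,393),.12)]:
    print(p,z,np.round(at_z(im,p,z),4))
g=im['color'].astype(int); m=(g[:,:200,0]>200)&(g[:,:200,1]>180)&(np.arange(480)[:,None]>200)&(np.arange(480)[:,None]<300)&(np.arange(200)[None]<115)&(np.arange(200)[None]>38)
E
```

```text
(238, 319) 0.14 [ 0.5881 -0.0101  0.14  ]
(212, 320) 0.172 [ 0.6113 -0.0102  0.172 ]
(293, 320) 0.172 [ 0.5641 -0.0106  0.172 ]
(254, 76) 0.172 [0.5868 0.1289 0.172 ]
(236, 120) 0.122 [0.5842 0.1283 0.122 ]
(110, 45) 0.12 [0.6696 0.1708 0.12  ]
(110, 403) 0.12 [ 0.6678 -0.0637  0.12  ]
(340, 69) 0.12 [0.5004 0.1821 0.12  ]
(340, 393) 0.12 [ 0.5036 -0.0664  0.12  ]
```

Call:
carry_out --targets '[2, 3, 28, 0, 0, 0, 28, 0, 0, 0, 28, 0, 0, 0, 0, 0]'

```text
time_s: 3.47
eef_pos: [0.5823, -0.0098, 0.1409]
tool_rot: [-3.141, -0.002, 0.017]
ft_force: [-1.0, 0.1, -2.2]
opening: 0.0853
gripper_force: 0.0
```

Call:
carry_out --targets '[0, 0, 0, 0, 0, 0, 0, 0, 0, 0, 0, 0, 0, 0, 0, 0, 0, 0, 0, 0, 0, 0, 0, 0, 0, 0, 0, 0, 0, 0, 0, 0]' --jaw 1 --grip_force 40

```text
time_s: 4.13
eef_pos: [0.5878, -0.0095, 0.1489]
tool_rot: [-3.141, -0.002, -0.003]
ft_force: [-0.8, 3.1, 6.1]
opening: 0.0123
gripper_force: 41.6
```

Call:
carry_out --targets '[0, 0, 0, -0.1, 0, 0, 0, -0.12, 0, 0, 0, -0.12, 0, 0, 0, -0.12, 0, 0, 0, -0.12, 0, 0, 0, -0.12, 0, 0, 0, -0.12, 0, 0, 0, -0.12, 0, 0, 0, -0.12, 0, 0, 0, -0.08]' --grip_force 60

```text
time_s: 4.97
eef_pos: [0.5861, -0.0066, 0.1489]
tool_rot: [-2.635, -1.699, -0.003]
ft_force: [-7.3, 10.9, 11.5]
opening: 0.0122
gripper_force: 63.6
```

Call:
carry_out --targets '[0, 0, 0, -0.06, 0, 0, 0, -0.06, 0, 0, 0, -0.03, 0, 0, 0, 0, 0, 0, 0, 0]'

```text
time_s: 5.38
eef_pos: [0.5859, -0.0064, 0.149]
tool_rot: [-2.51, -1.877, -0.004]
ft_force: [-7.2, 11.8, 11.2]
opening: 0.012
gripper_force: 91.7
```

```bash
python3 - <<'E'
from h import *
s=r.state(); print({k:np.round(v,3) for k,v in s.items() if k!='effort'})
from scipy.spatial.transform import Rotation as R
m=R.from_rotvec(s['tool_rot']).as_matrix(); print(np.arctan2(m[1,0],m[0,0]))
im=eyes.get_image('wrist'); save(im,'w2.png')
E
```

```text
{'time_s': np.float64(5.383), 'joint_pos': array([-0.058,  0.163,  1.883,  0.008,  1.098,  0.225]), 'qd': array([-0.001,  0.002,  0.001,  0.001,  0.001,  0.003]), 'eef_pos': array([ 0.586, -0.006,  0.149]), 'tool_rot': array([-2.51 , -1.877, -0.004]), 'ft_force': array([-7.201, 11.85 , 11.226]), 'moment': array([ 1.778,  1.136, -2.317]), 'gripper_force': np.float64(91.717), 'opening': np.float64(0.012)}
1.283906186855796
```

View pics/w2.png

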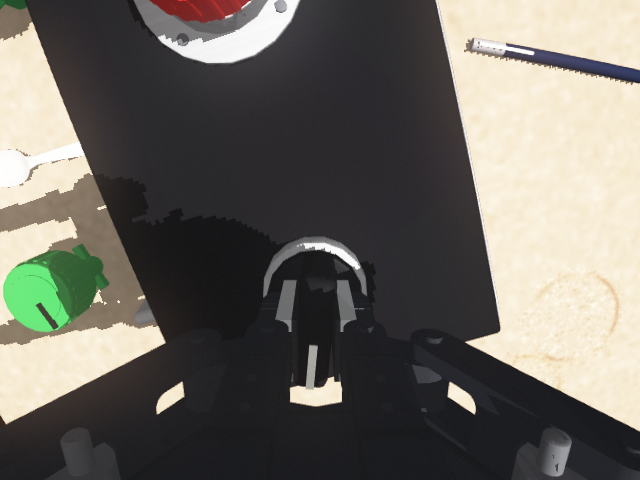

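The knob bar is held between the pads and turned against its stop (a moment of about 2.3 N m). I'll let go now.

Call:
carry_out --targets '[0, 0, 0, 0.03, 0, 0, 0, 0, 0, 0, 0, 0, 0, 0, 0, 0, 0, 0, 0, 0, 0, 0, 0, 0, 0, 0, 0, 0, 0, 0, 0, 0]' --jaw -1

```text
time_s: 6.1
eef_pos: [0.587, -0.0103, 0.1472]
tool_rot: [2.538, 1.852, -0.0]
ft_force: [0.4, 0.1, -0.2]
opening: 0.085
gripper_force: 0.0
```

Call:
carry_out --targets '[0, 0, -40, 0, 0, 0, -40, 0, 0, 0, 0, 0]'

```text
time_s: 6.35
eef_pos: [0.592, -0.0105, 0.2365]
tool_rot: [2.53, 1.846, 0.017]
ft_force: [1.6, -1.0, 1.4]
opening: 0.0856
gripper_force: 0.0
```

```bash
python3 - <<'E'
from h import *
s=r.state(); print({k:np.round(v,3) for k,v in s.items() if k!='effort'})
im=eyes.get_image('wrist'); save(im,'w3.png')
E
```

```text
{'time_s': np.float64(6.35), 'joint_pos': array([-0.06 ,  0.096,  1.791, -0.   ,  1.241,  0.25 ]), 'qd': array([ 0.   ,  0.029,  0.053,  0.001, -0.091,  0.001]), 'eef_pos': array([ 0.592, -0.01 ,  0.236]), 'tool_rot': array([2.53 , 1.846, 0.017]), 'ft_force': array([ 1.622, -0.967,  1.425]), 'moment': array([-0.023, -0.086,  0.007]), 'gripper_force': np.float64(0.0), 'opening': np.float64(0.086)}
```

View pics/w3.png

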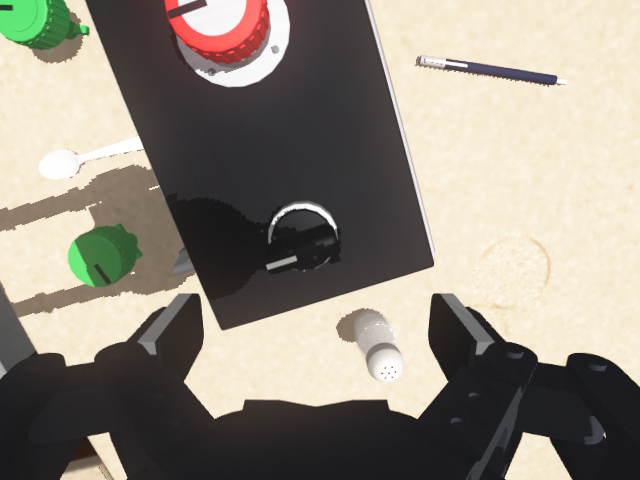

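The knob has sprung back, with its bar along the steamer's x again. Next I go above the cap.

Call:
carry_out --targets '[33, -10.6, 0, 0, 33, -10.6, 0, 0, 33, -10.6, 0, 0, 33, -10.6, 0, 0, 0, 0, 0, 0, 0, 0, 0, 0, 0, 0, 0, 0]'

```text
time_s: 6.98
eef_pos: [0.5864, 0.1284, 0.2263]
tool_rot: [-2.537, -1.853, 0.003]
ft_force: [-0.3, 0.1, -0.8]
opening: 0.085
gripper_force: 0.0
```

```bash
python3 - <<'E'
from h import *
s=r.state(); print({k:np.round(v,3) for k,v in s.items() if k in('time_s','eef_pos','tool_rot','joint_pos')})
im=eyes.get_image('wrist'); save(im,'w4.png')
for o in eyes.outline_of('wrist','cap_center')[:3]: print(o['confidence'],o['pixel'],np.round(im['color'][o['region']].mean(0)))
g=im['color'].astype(int); 
b=((g.min(2)>150)&(g.max(2)-g.min(2)<60)).astype(np.uint8)
n,l,st,c=cv2.connectedComponentsWithStats(b)
for i in range(1,n):
    if st[i,4]>500: print(st[i],c[i],np.round(at_z(im,c[i][::-1],.172),4))
print(proj(im,[.587,.129,.172]))
E
```

```text
{'time_s': np.float64(6.983), 'joint_pos': array([ 1.740e-01,  1.280e-01,  1.774e+00, -1.000e-03,  1.241e+00,
        4.840e-01]), 'eef_pos': array([0.586, 0.128, 0.226]), 'tool_rot': array([-2.537, -1.853,  0.003])}
0.96 [35.2, 375.5] [ 91. 186. 105.]
0.82 [250.7, 308.8] [139.  72.  72.]
0.82 [173.2, 100.3] [ 54. 108.  57.]
[     0      0    640    380 121578] [375.11924032 132.82253368] [0.6362 0.182  0.172 ]
[ 264  181  101   80 1909] [326.78627554 204.59769513] [0.6022 0.1544 0.172 ]
[   0  215  134  109 7424] [ 65.83714978 272.03434806] [0.4501 0.1627 0.172 ]
[284 227  56  23 644] [313.76397516 236.88664596] [0.5904 0.1398 0.172 ]
[  43  278  196  140 6263] [162.72712757 344.92272074] [0.4852 0.1039 0.172 ]
[ 505  433   66   47 1731] [536.40092432 461.44714038] [ 0.6859 -0.0556  0.172 ]
[256.9367488  313.90303446]
```

View pics/w4.png

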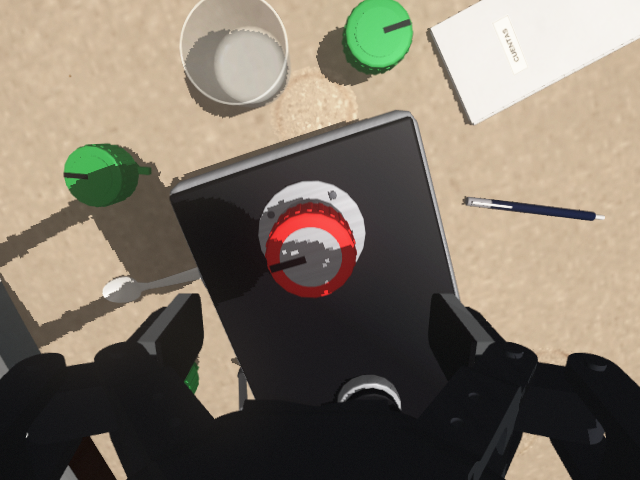

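The cap top is centred near (256,311), against (257,314) predicted, so the tool is centred on it. I'll go down and grip.

Call:
carry_out --targets '[0, 0, 30, 0, 0, 0, 30, 0, 0, 0, 20, 0, 0, 0, 11, 0, 0, 0, 0, 0]'

```text
time_s: 7.5
eef_pos: [0.5846, 0.127, 0.1328]
tool_rot: [-2.537, -1.848, 0.009]
ft_force: [0.0, -0.8, -0.6]
opening: 0.0852
gripper_force: 0.0
```

Call:
carry_out --targets '[0, 0, 0, 0, 0, 0, 0, 0, 0, 0, 0, 0, 0, 0, 0, 0, 0, 0, 0, 0, 0, 0, 0, 0]' --jaw 1 --grip_force 40

```text
time_s: 8.0
eef_pos: [0.586, 0.1293, 0.1388]
tool_rot: [-2.536, -1.851, 0.001]
ft_force: [-7.7, 0.7, 8.1]
opening: 0.0492
gripper_force: 41.2
```

Call:
carry_out --targets '[0, 0, 0, -0.08, 0, 0, 0, -0.08, 0, 0, 0, -0.08, 0, 0, 0, -0.08, 0, 0, 0, -0.08, 0, 0, 0, 0]'

```text
time_s: 8.5
eef_pos: [0.5864, 0.1287, 0.1386]
tool_rot: [-2.117, -2.32, 0.0]
ft_force: [-5.8, -1.6, 5.9]
opening: 0.049
gripper_force: 41.5
```

```bash
python3 - <<'E'
from h import *
s=r.state(); print({k:np.round(v,3) for k,v in s.items() if k!='effort'})
im=eyes.get_image('wrist'); save(im,'w5.png')
E
```

```text
{'time_s': np.float64(8.5), 'joint_pos': array([0.174, 0.198, 1.862, 0.   , 1.082, 0.083]), 'qd': array([-0.   ,  0.001,  0.001,  0.001,  0.   ,  0.086]), 'eef_pos': array([0.586, 0.129, 0.139]), 'tool_rot': array([-2.117, -2.32 ,  0.   ]), 'ft_force': array([-5.776, -1.572,  5.886]), 'moment': array([-0.21 ,  1.104, -0.532]), 'gripper_force': np.float64(41.453), 'opening': np.float64(0.049)}
```

View pics/w5.png

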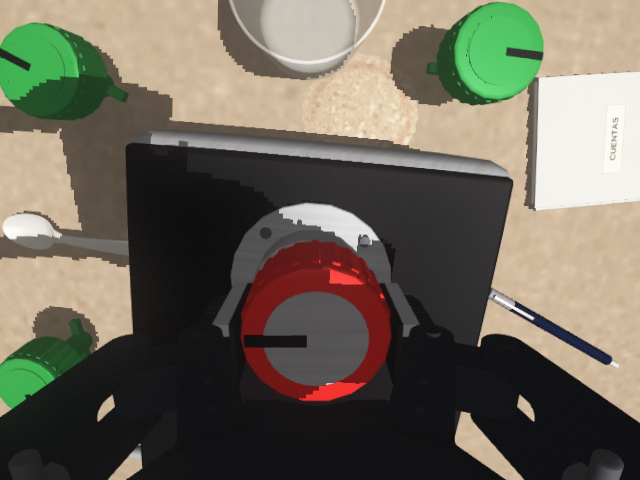

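In the picture the cap's black line (row 341, columns 245–306) has not turned along with the fingers: the cap moved only about 5° while the tool turned 23°. There is a moment of 0.53 N m, so the fingers slipped and the thread is left-handed. I'll turn it clockwise.

Call:
carry_out --targets '[0, 0, 0, 0.08, 0, 0, 0, 0.12, 0, 0, 0, 0.12, 0, 0, 0, 0.12, 0, 0, -1, 0.12, 0, 0, 0, 0.12, 0, 0, 0, 0.12, 0, 0, -1, 0.12, 0, 0, 0, 0.12, 0, 0, 0, 0.12]' --grip_force 60

```text
time_s: 9.38
eef_pos: [0.5857, 0.1299, 0.1391]
tool_rot: [-3.044, -0.769, 0.003]
ft_force: [-4.1, 2.5, -1.5]
opening: 0.0484
gripper_force: 62.0
```

```bash
python3 - <<'E'
from h import *
from scipy.spatial.transform import Rotation as R
s=r.state(); print({k:np.round(v,3) for k,v in s.items() if k!='effort'})
m=R.from_rotvec(s['tool_rot']).as_matrix(); print(np.arctan2(m[1,0],m[0,0]))
im=eyes.get_image('wrist'); save(im,'w6.png')
E
```

```text
{'time_s': np.float64(9.383), 'joint_pos': array([0.176, 0.198, 1.862, 0.002, 1.084, 1.25 ]), 'qd': array([-3.000e-03,  1.000e-03,  3.000e-03, -5.000e-03,  2.000e-03,
        1.428e+00]), 'eef_pos': array([0.586, 0.13 , 0.139]), 'tool_rot': array([-3.044e+00, -7.690e-01,  3.000e-03]), 'ft_force': array([-4.116,  2.523, -1.533]), 'moment': array([0.479, 0.784, 0.023]), 'gripper_force': np.float64(62.007), 'opening': np.float64(0.048)}
0.4949830152219736
```

View pics/w6.png

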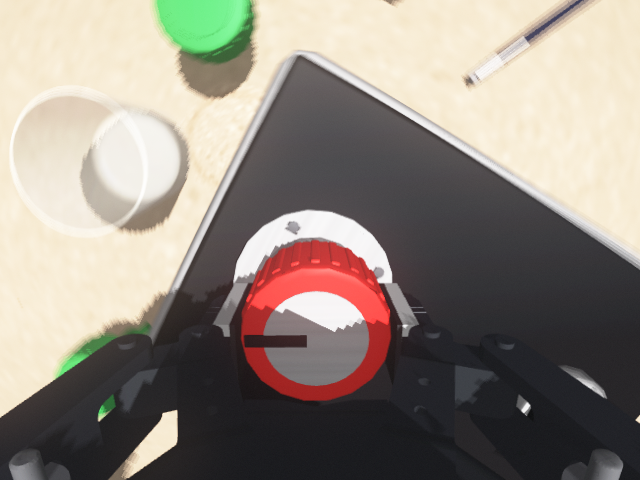

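The cap now turns with the tool, with its line unchanged in the image and almost no moment. It is about 62° round, so I'll go on to about 95° and then lift.

Call:
carry_out --targets '[0, 0, 0, 0.12, 0, 0, 0, 0.12, 0, 0, 0, 0.12, 0, 0, 0, 0.12, 0, 0, 0, 0.1, 0, 0, 0, 0, 0, 0, 0, 0]'

```text
time_s: 10.02
eef_pos: [0.5854, 0.13, 0.1388]
tool_rot: [-3.137, 0.121, 0.004]
ft_force: [-4.8, 4.4, 0.1]
opening: 0.0485
gripper_force: 62.0
```

Call:
carry_out --targets '[0, 0, -3, 0, 0, 0, -3, 0, 0, 0, -4, 0, 0, 0, 0, 0]'

```text
time_s: 10.35
eef_pos: [0.5856, 0.1292, 0.1486]
tool_rot: [-3.138, 0.123, 0.005]
ft_force: [-6.8, 2.8, -1.6]
opening: 0.0489
gripper_force: 62.6
```

Free. I'll lift it on up.

Call:
carry_out --targets '[0, 0, -8, 0, 0, 0, -8, 0, 0, 0, -8, 0, 0, 0, -8, 0, 0, 0, -8, 0, 0, 0, -8, 0, 0, 0, -6, 0, 0, 0, 0, 0, 0, 0, 0, 0, 0, 0, 0, 0]'

```text
time_s: 11.18
eef_pos: [0.5867, 0.1284, 0.202]
tool_rot: [3.139, -0.124, -0.0]
ft_force: [0.7, 0.2, -1.8]
opening: 0.0482
gripper_force: 62.8
```

```bash
python3 - <<'E'
from h import *
s=r.state(); print({k:np.round(v,3) for k,v in s.items() if k!='effort'})
a=eyes.get_image('side'); b=eyes.get_image('scene')
f=lambda im,r0,c0:cv2.resize(im['color'][r0:r0+200,c0:c0+260],None,fx=1.5,fy=1.5)
cv2.imwrite('pics/end.png',np.hstack([f(a,150,190),f(b,130,180)])[:,:,::-1])
for c,im in(('side',a),('scene',b)):
  for l,z in [('tumbler_center',.043),('salt_shaker_center',.045),('teaspoon_center',0)]:
    for o in eyes.outline_of(c,l)[:1]: print(c,l,round(o['confidence'],2),np.round(o['pixel']),np.round(at_z(im,o['pixel'],z),3))
E
```

```text
{'time_s': np.float64(11.183), 'joint_pos': array([ 0.174,  0.145,  1.801, -0.   ,  1.196,  1.824]), 'qd': array([ 0.001,  0.007,  0.01 ,  0.001,  0.001, -0.   ]), 'eef_pos': array([0.587, 0.128, 0.202]), 'tool_rot': array([ 3.139, -0.124, -0.   ]), 'ft_force': array([ 0.668,  0.163, -1.754]), 'moment': array([-0.029, -0.024,  0.014]), 'gripper_force': np.float64(62.815), 'opening': np.float64(0.048)}
side tumbler_center 0.65 [370. 324.] [0.566 0.267 0.043]
side teaspoon_center 0.87 [326. 410.] [0.395 0.106 0.   ]
scene tumbler_center 0.58 [236. 235.] [0.584 0.288 0.043]
scene teaspoon_center 0.77 [341. 236.] [0.391 0.11  0.   ]
```

View pics/end.png

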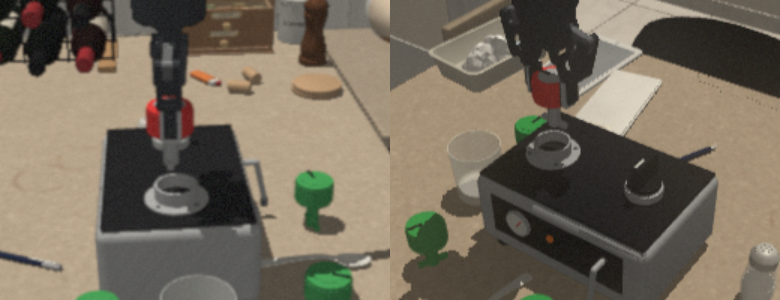

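The cap hangs upright above the open neck with its stem clear, at about (165,170) in the left half of the picture. The knob is at rest, and the tumbler, shaker and teaspoon have not moved.

```bash
python3 -c "
from cell import r
print(r.sign_off())"
```

```text
the job is handed in; nothing more can be done
None
```

The steamer was bled and the knob sprang back; the cap proved left-handed, was unscrewed clockwise and is held upright with its stem about 25 mm above the neck, the bystanders not visibly shifted, and the job was handed in at about 11 s (no verdict returned).

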